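# Hold a vial home in the sprung reader dock

## Task

Fold the carton's two half-open flaps back past upright, take the vial out and stand it in the round well of the reader dock, then push it gently straight down (it is glass, do not ram it) against the sprung pin until it sits on the hard seat at the bottom of the well. Keep pressing it firmly down on the seat: the program finishes while the gripper is still holding the vial on the seat, because the pin pushes it up again if you let go. Leave the tape roll, the marker and the timer where they are.

Things in the scene. Friction and masses are not known exactly. Their poses are not given: they have to be found in the camera images.
- carton: small open cardboard carton fixed to the worktop, 120 x 120 mm outside, walls 4 mm, inner floor 4 mm above the worktop, rim 62 mm above the worktop; origin at the centre of its underside, z up, x along the two flap hinges, the flaps are on its +y rim (nearer the robot) and its -y rim (farther away); both end flaps on the x sides are already folded down outside.
- flap_near (a joint): angle (rad) of the flap on the carton's +y rim: 0 = lying shut across the opening, 1.57 = upright, up to 2.4 = folded outwards. The flap is 114 mm along the hinge, 46 mm from hinge to free edge, 3 mm thick; stiff crease, stays where it is left. Starts half open (0.75 to 1.1)
- flap_far (a joint): angle (rad) of the flap on the carton's -y rim, same size and same meaning
- hinge_near (a point): point at the middle of the near flap's hinge line: carton y +58 mm, 62 mm above the worktop; fixed to the carton
- hinge_far (a point): point at the middle of the far flap's hinge line: carton y -58 mm, 62 mm above the worktop; fixed to the carton
- vial: white screw-cap glass vial standing upright in the carton, near the middle; 23 mm diameter, 52 mm tall, 20 g, straight body up to about 30 mm and the cap above it; origin at the centre of its underside, z up
- dock: reader dock, a small grey housing on a dark base plate 84 x 84 mm, fixed to the worktop, with a bright round collar (44 mm outside) on top; origin at the centre of its underside, z up.
- dock_mouth (a point): centre of the well's mouth, at the top of the collar, 46 mm above the worktop. The well is 26 mm in diameter and goes down 13 mm to the seat
- dock_seat: the hard stop: flat ring at the bottom of the well; its upper face is 13 mm below the mouth (33 mm above the worktop); origin at the ring's underside, 7 mm lower
- plunger (a joint): travel (m) of the sprung pin (10 mm diameter, upright in the centre of the well), 0 = up: its tip is then 8 mm above the seat, 5 mm below the mouth. Grows as it is pressed down; a vial sitting on the seat gives 0.008. The spring pushes with 3 N at 0 and 7.8 N at 0.008
- tape_roll: bystander: roll of tape lying flat, 91 mm across, 19 mm high; origin at the centre of its underside
- marker: bystander: marker pen lying flat, 135 mm long, 14 mm thick; origin at the centre of its underside
- timer: bystander: small flat lab timer, 62 x 62 x 18 mm; origin at the centre of its underside
- gap (a point): a fixed point on the worktop in the 0.24 m wide gap in which the carton stands, between a microcentrifuge 0.28 m tall (towards +x, +y) and a large centrifuge 0.32 m tall (towards -y). The gap runs along the carton's y to within 0.3 rad: lay a wide hand along the carton's y there, and come in from the front, past the marker
- front (a point): a fixed point on the worktop below the middle of the microcentrifuge's front face, 0.28 m tall, which runs along the horizontal direction (0.5, 0.87). The dock stands in front of it, its centre 75 to 145 mm from the face: keep the hand's wide side along the face, and carry things round in front of the microcentrifuge

How it is judged:
On the way, in this order (a step that is already met when the one before it is completed fails the run):
1. both flaps folded back past upright (value of joint each of flap_near, flap_far above 1.68 rad), for 0.2 s.
2. the vial is lifted clear of the carton in the gripper (height (world z) of vial above 0.066 m and contact force between the fingers and vial above 0.5 N), for 0.1 s.
At the end, for the whole second after the job is handed in: The gripper holds the vial still, upright (0.12 rad) and in the well (within 4 mm of its axis), on the hard seat with over 1 N, the pin pressed down over 6.8 of its 8 mm, the fingers on the vial with over 1 N; both flaps still folded back past upright (over 1.6 rad; over 1.68 when opened) (value of joint plunger above 0.0068 m and contact force between vial and dock_seat above 1 N and contact force between the fingers and vial above 1 N and horizontal distance between vial and dock_mouth below 0.004 m and angle between vial's own z axis and vertical below 0.12 rad and linear speed of vial below 0.02 m/s and value of joint each of flap_near, flap_far above 1.6 rad); the arm keeps its last pose, push and grip.
It fails at once if the glass vial is rammed on the seat (over 60 N) (contact force between vial and dock_seat above 60 N).
It fails at once if the tape roll is moved more than 25 mm (distance of tape_roll from where it was at the start of the episode above 0.025 m).
It fails at once if the marker is moved more than 25 mm (distance of marker from where it was at the start of the episode above 0.025 m).
It fails at once if the timer is moved more than 25 mm (distance of timer from where it was at the start of the episode above 0.025 m).
It also fails if it takes over 67 s, if anything falls off the work surface, if the arm or the gripper's body presses on something with over 40 N, if the wrist force passes 120 N, or if a joint passes its speed limit or range.

## Robot

A 6-joint arm with a two-finger parallel gripper is mounted at the origin on a cart in front of the work surface, level with it; the furniture and walls round the work are solid. World frame = base frame: x ahead of the robot, y to its left, z up, the work surface at z = 0. Lengths are in m, angles in rad, forces in N, time in s.
With the tool pointing down it reaches from about 0.4 to 0.825 m from the base axis. Payload 7 kg.
Tool frame: the origin (TCP) lies on the centre line of the jaws, within the pads' length; the fingertips stand 19 mm ahead of it and the grasp point (between the pads) is the TCP; z points along the fingers, y is the line along which they close (so a half turn about z gives the same grasp; the last joint's range is limited). The gripper opens to 88 mm and grips with 3 to 60 N. Pads are 19 mm wide; open, the fingers measure 130 mm over their backs; the gripper's body (78 mm by 193 mm) begins 47 mm behind the grasp point.
Start: joints at [1.432, 0.359, 0.012, 0, -1.224, -0.288], TCP at [0.279, 0.614, 0.246] pointing down, gripper open.
Joint ranges: [-3.07, 3.07], [-1.43, 2.12], [-1.02, 1.25], [-3.03, 1.67], [-3.05, -0], [-3.03, 3.03]. Speed limits (rad/s): [2.39, 2.39, 3.01, 3.14, 3.14, 3.14].

## Interface

Orientations are given as [roll, pitch, yaw] about the fixed x, y, z axes, in that order (R = Rz(yaw) Ry(pitch) Rx(roll)).
In Python, from station import arm, imaging, models gives the robot as it stands.
- The arm moves only by the tool play_rows, never from a script. Its arguments are lists of equal length, an entry for each row: "travel": the shift along the tool's x, y, z in units of 25 mm (1.0 is 25 mm), a list of three; "twist": the turn about the tool's z in units of 0.15 rad (1.0 is 0.15 rad). A call has 1 to 8 rows; each row shifts and turns the commanded pose from where the row before left it, along the tool's axes as they then stand; what a row does not reach is not made up. A row lasts 1/8 s, in which the tool goes at most 62.5 mm and 10.7 degrees, less where a joint would pass 70% of its speed; a pose out of reach is approached as far as the arm can. A call with a number of a shift or a turn outside -1 to 1 is refused whole. A call with a gripper value outside its range is refused whole. "fingers" is the opening, from 0 (shut) to 1 (fully open), set as the call begins (left out, the last holds). The fingers move at their own pace and stop on an object; "newtons" is the grip in N (left out, the last holds). Time passes only in rows, so rows that do not move let the fingers close. It gives the time, the measured TCP pose, the force, the opening and the grip force at its end, in the units of the state.
- arm.get_state(): the state, without advancing time (a new reading comes with each control period).
- imaging.grab_frame(name): name is "side" or "top" or "wrist"; returns a dict with "pixels" (420x560x3 uint8, red, green, blue), "fx", "fy", "cx", "cy" (pixels), "distortion" ([k1, k2, p1, p2, k3] as OpenCV has them; the pictures are not rectified), "R" (3x3) and "t" (3): a world point X has camera coordinates R X + t; the wrist camera has in their place "T_tool_cam" (4x4, takes a point from camera to tool coordinates, whose origin is the TCP and whose axes are the flange's). Camera axes: x right, y down, z forward; pixel columns grow to the right and rows downward; lengths in m; the calibration is good to about 2 mm. A picture is of the moment at which its call begins: read the wrist's pose just before it. There is no depth.
- arm.job_done(): hands the job in; it is judged then, once.
Trained networks look in the newest picture that a camera, given by its name, has taken for a name from the list of things; names that differ only in an ending like _2 or _b are one class to them, and where a whole thing is asked for, a point or a joint stands for the part that bears it (a point fixed in the world has none). Each returns a list of dicts, best first, with "confidence" (0 to 1); they miss things now and then, are a little off and sometimes report something else, mostly with a low value. They report only what shows in the picture. A call takes as long as a camera call.
- models.boxes_of(name, camera): "extent" ([centre column, centre row, width, height] in pixels, round what is visible of it).
- models.silhouettes(name, camera): "pixels" (420x560 bool, what is visible of it) and "extent" ([centre column, centre row, width, height] in pixels, round what is visible of it).
The state is a dict: "t": time; "q": joint angles; "qd": joint speeds; "joint_efforts": joint torques, N m; "eef_pos": TCP position; "ee_rot": TCP orientation; "force": force on the tool from outside, world axes, zero at the start; "moment": the same for the moment, N m; "width": finger opening in m; "gripper_force": force on a finger pad.
Only numpy, scipy, OpenCV 4.12 (cv2) and the standard library are available. Lean on these libraries where they do the work, as an engineer would, in place of code of your own. Each camera call takes 0.05 s, during which the arm holds its last target. There are 200 camera calls.

## Working session

There is one attempt and no reset: what is moved stays moved. The work goes in short steps, Python scripts to look and compute and a tool call to move; the robot and the scene stay as the last step left them, time stands still between calls to the robot, and variables do not carry over. Pictures are saved under pics/ and viewed, at most 10 in all, crops included, and the job is handed in when it is done.

Besides the shell and the picture viewer there is one more tool, called as name(argument=value, ...) on one line, values as JSON. play_rows: Moves the arm, as the interface text tells. Shifts and turns lie within -1 to 1; 1 stands for 25 mm of shift or 0.15 rad of turn. Its arguments: {"type":"object","properties":{"travel":{"type":"array","items":{"type":"array","items":{"type":"number"}}},"twist":{"type":"array","items":{"type":"number"}},"fingers":{"type":"number"},"newtons":{"type":"number"}},"required":["travel","twist"]}

```bash
mkdir -p pics; ls
cat > h.py <<'E'
import numpy as np,cv2
from station import arm,imaging,models
def K(f): return np.array([[f['fx'],0,f['cx']],[0,f['fy'],f['cy']],[0,0,1.]])
def rot(rpy):
    from scipy.spatial.transform import Rotation as S
    return S.from_euler('xyz',rpy).as_matrix()
def grab(n):
    s=arm.get_state(); f=imaging.grab_frame(n)
    if 'T_tool_cam' in f:
        T=np.eye(4);T[:3,:3]=rot(s['ee_rot']);T[:3,3]=s['eef_pos'];M=np.linalg.inv(T@np.array(f['T_tool_cam']));f['R']=M[:3,:3];f['t']=M[:3,3]
    f['R']=np.array(f['R']);f['t']=np.array(f['t']).ravel();return f
def ray(f,uv):
    p=cv2.undistortPoints(np.array([[uv]],float),K(f),np.array(f['distortion'],float))[0,0]
    return -f['R'].T@f['t'], f['R'].T@np.array([p[0],p[1],1.])
def onz(f,uv,z):
    c,d=ray(f,uv);return c+d*(z-c[2])/d[2]
def proj(f,X):
    return cv2.projectPoints(np.array(X,float).reshape(-1,3),cv2.Rodrigues(f['R'])[0],f['t'],K(f),np.array(f['distortion'],float))[0][:,0]
def tri(fs,uvs):
    A=np.zeros((3,3));b=np.zeros(3)
    for f,u in zip(fs,uvs):
        c,d=ray(f,u);d=d/np.linalg.norm(d);P=np.eye(3)-np.outer(d,d);A+=P;b+=P@c
    return np.linalg.solve(A,b)
def save(f,name): cv2.imwrite('pics/'+name,f['pixels'][:,:,::-1])
E
python3 - <<'E'
from h import *
s=arm.get_state();print({k:np.round(v,3) for k,v in s.items()})
for n in ['top','side','wrist']:
    f=grab(n);save(f,n+'0.png');print(n,'cam',np.round(-f['R'].T@f['t'],3),'ax',np.round(f['R'][2],2))
    for m,z in [('carton',.062),('flap_near',.08),('flap_far',.08),('vial',.056),('dock',.046),('tape_roll',.019),('marker',.014),('timer',.018)]:
        for d in models.boxes_of(m,n)[:2]: print(m,round(d['confidence'],2),np.round(d['extent']),np.round(onz(f,d['extent'][:2],z),3))
a=[cv2.imread('pics/%s0.png'%n) for n in ['top','side']]
E
```

```text
pics
{'t': np.float64(0.0), 'q': array([ 1.432,  0.359,  0.011, -0.   , -1.224, -0.288]), 'qd': array([0.   , 0.001, 0.001, 0.001, 0.001, 0.001]), 'joint_efforts': array([ 1.0000e-03, -5.8272e+01,  2.9307e+01,  6.9980e+00,  7.0000e-03,
       -0.0000e+00]), 'eef_pos': array([0.279, 0.614, 0.245]), 'ee_rot': array([ 3.14 , -0.   , -0.427]), 'force': array([ 0.079, -0.202,  0.374]), 'moment': array([0.028, 0.028, 0.029]), 'gripper_force': np.float64(0.0), 'width': np.float64(0.088)}
top cam [ 0.343 -0.048  1.047] ax [ 0.12 -0.02 -0.99]
carton 0.88 [374. 218.  65.  68.] [ 0.458 -0.313  0.062]
flap_near 0.78 [374. 233.  52.  30.] [ 0.42  -0.305  0.08 ]
flap_near 0.34 [376. 217.  69.  66.] [ 0.457 -0.312  0.08 ]
flap_far 0.95 [383. 198.  46.  23.] [ 0.504 -0.331  0.08 ]
vial 0.64 [370. 212.  18.  12.] [ 0.472 -0.305  0.056]
dock 0.79 [202. 203.  47.  45.] [0.498 0.105 0.046]
tape_roll 0.58 [328. 275.  38.  39.] [ 0.321 -0.203  0.019]
marker 0.5 [276. 246.  50.  29.] [ 0.395 -0.076  0.014]
timer 0.87 [166. 160.  28.  34.] [0.614 0.201 0.018]
side cam [-0.076  0.094  0.765] ax [ 0.62 -0.18 -0.76]
carton 0.82 [384. 203.  60.  60.] [ 0.434 -0.312  0.062]
flap_near 0.61 [387. 202.  52.  27.] [ 0.421 -0.309  0.08 ]
flap_far 0.56 [381. 175.  48.   6.] [ 0.504 -0.332  0.08 ]
flap_far 0.44 [381. 204.  63.  60.] [ 0.42  -0.292  0.08 ]
vial 0.53 [157. 200.  28.  23.] [0.583 0.193 0.056]
dock 0.86 [202. 233.  48.  41.] [0.471 0.105 0.046]
tape_roll 0.72 [357. 267.  40.  40.] [ 0.314 -0.201  0.019]
tape_roll 0.67 [381. 201.  67.  58.] [ 0.474 -0.331  0.019]
marker 0.75 [287. 253.  60.  14.] [ 0.392 -0.067  0.014]
wrist cam [0.345 0.583 0.384] ax [-0.24  0.11 -0.96]
```

Run:
```python
import cv2
for n in ['top','side']:
    a=cv2.imread('pics/%s0.png'%n)[110:310,120:440]
    cv2.imwrite('pics/%sc.png'%n,cv2.resize(a,None,fx=2.5,fy=2.5,interpolation=cv2.INTER_CUBIC))
```

```text
(no output)
```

View pics/topc.png

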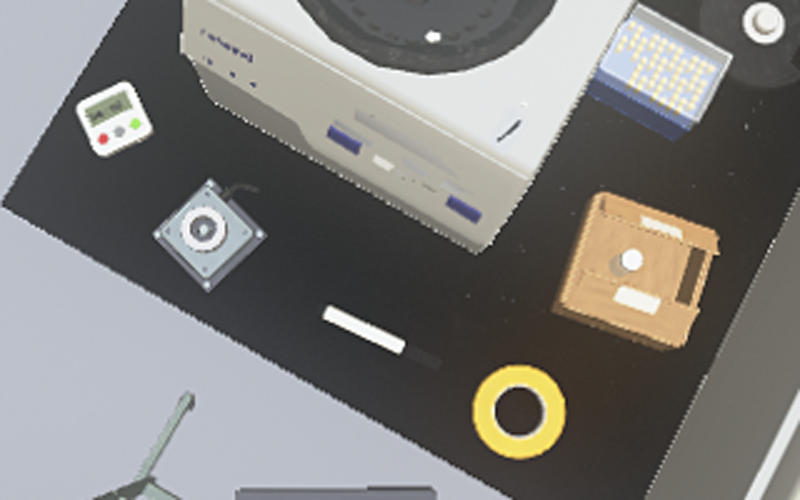

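View pics/sidec.png

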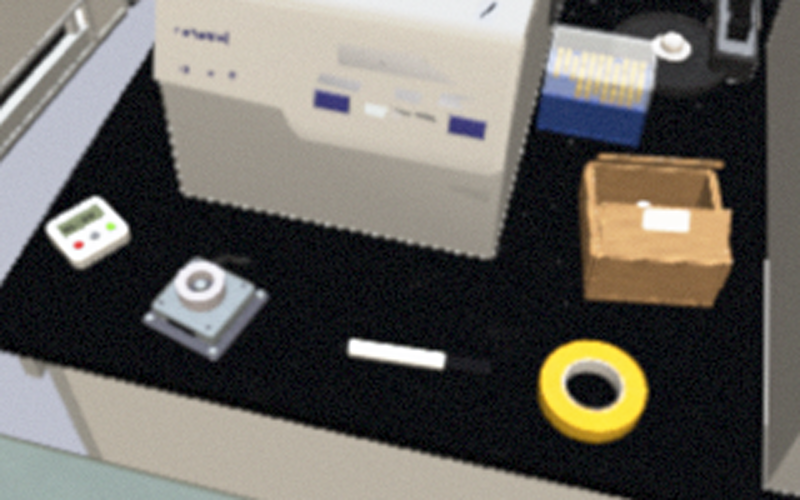

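The top crop shows the carton at (640,265) with the cap at (631,259), and the dock collar at (204,230). The marker is at (330–440, 310–365) and the tape roll at (520,412). The side crop agrees with this.

```bash
cat > fit.py <<'E'
from h import *
from scipy.optimize import differential_evolution
fs={n:grab(n) for n in ['top','side']}
for n in fs:
    g=models.silhouettes('carton',n);fs[n]['m']=np.array(g[0]['pixels']);print(n,g[0]['confidence'],g[0]['extent'])
def pts(p):
    x,y,w,an,af=p;c,s=np.cos(w),np.sin(w)
    L=[]
    B=np.array([[a*.060,b*.060,z] for a in(-1,1) for b in(-1,1) for z in(0,.062)]);L.append(B)
    for sg,a in((1,an),(-1,af)):
        L.append(np.array([[i*.057,sg*(.058-r*np.cos(a)),.062+r*np.sin(a)] for i in(-1,1) for r in(0,.046)]))
    R=np.array([[c,-s,0],[s,c,0],[0,0,1]])
    return [l@R.T+[x,y,0] for l in L]
S=4
def mask(f,p):
    m=np.zeros((420*S,560*S),np.uint8) if 0 else np.zeros((420,560),np.uint8)
    for l in pts(p):
        h=cv2.convexHull(proj(f,l).astype(np.float32));cv2.fillConvexPoly(m,np.round(h*16).astype(np.int32),1,shift=4)
    return m>0
def cost(p): return sum((mask(f,p)^f['m']).sum()/f['m'].sum() for f in fs.values())
r=differential_evolution(cost,[(.4,.52),(-.36,-.26),(1.2-.1+.0,2.0),(.7,1.15),(.7,1.15)] if 0 else [(.4,.52),(-.36,-.26),(np.deg2rad(140),np.deg2rad(190)),(.7,1.15),(.7,1.15)],maxiter=60,popsize=12,seed=1)
# carton y dir at angle w+90deg
print(r.x,r.fun)
E
sed -i 's/(np.deg2rad(140),np.deg2rad(190))/(np.deg2rad(45),np.deg2rad(100))/' fit.py
python3 - <<'E'
exec(open('fit.py').read())
T=fs['top']
c=lambda u,v:(120+u/2.5,110+v/2.5)
for nm,a in [('mc right base',(480,250)),('mc left base',(213,103)),('mc rear base',(545,165)),('lc a',(650,490)),('lc b',(705,395)),('lc c',(795,215))]: print(nm,np.round(onz(T,c(*a),0),3))
print('lc side', np.round(onz(fs['side'],(120+765/2.5,110+300/2.5),0),3))
print('dock top',onz(T,c(204,229),.046),'dock side',onz(fs['side'],c(200,284),.046))
print('vial',onz(T,c(631,259),.056))
for m in['vial','dock_mouth']:
  for n in fs:
    print(m,n,[(round(d['confidence'],2),np.round(d['extent'],1)) for d in models.boxes_of(m,n)[:2]])
E
```

```text
top 0.58 [375.0, 217.9, 66.7, 65.0]
side 0.88 [385.0, 203.8, 64.7, 60.7]
[ 0.46014711 -0.31896736  1.23834657  0.73737656  0.96581256] 0.07896394640796736
mc right base [ 0.486 -0.17   0.   ]
mc left base [0.641 0.105 0.   ]
mc rear base [ 0.575 -0.239  0.   ]
lc a [ 0.242 -0.337  0.   ]
lc b [ 0.336 -0.397  0.   ]
lc c [ 0.522 -0.501  0.   ]
lc side [ 0.375 -0.409  0.   ]
dock top [0.50176222 0.10516978 0.046     ] dock side [0.49804385 0.10561118 0.046     ]
vial [ 0.46892512 -0.31048589  0.056     ]
vial top [(0.68, array([370.5, 214.3,  16. ,  14.2]))]
vial side [(0.57, array([357.3, 267.8,  41. ,  38.6]))]
dock_mouth top [(0.6, array([201.8, 202.5,  41.8,  44.6]))]
dock_mouth side [(0.91, array([203.5, 234.1,  49.2,  41.8]))]
```

play_rows(travel=[[0.78, 1, 0], [0.78, 1, 0], [0.78, 1, 0], [0.78, 1, 0], [0.78, 1, 0], [0.78, 1, 0], [0.78, 1, 0], [0.78, 1, 0]], twist=[0, 0, 0, 0, 0, 0, 0, 0])

```text
t: 2.75
eef_pos: [0.3389, 0.3666, 0.2458]
ee_rot: [-3.141, -0.0, -0.427]
force: [0.3, -0.9, 0.6]
width: 0.0877
gripper_force: 0.0
```

play_rows(travel=[[0.78, 1, 0], [0.78, 1, 0], [0.78, 1, 0], [0.78, 1, 0], [0.78, 1, 0], [0.78, 1, 0], [0.78, 1, 0], [0.78, 1, 0]], twist=[0, 0, 0, 0, 0, 0, 0, 0])

```text
t: 3.75
eef_pos: [0.3979, 0.1197, 0.2458]
ee_rot: [-3.141, -0.0, -0.427]
force: [0.6, 0.5, 0.3]
width: 0.0876
gripper_force: 0.0
```

play_rows(travel=[[0, 0, 0]], twist=[0], fingers=0, newtons=30)

```text
t: 3.88
eef_pos: [0.3979, 0.1192, 0.2457]
ee_rot: [-3.141, -0.0, -0.429]
force: [0.6, 0.4, 0.2]
width: 0.0821
gripper_force: 0.0
```

Run:
```python
from h import *
f=grab('wrist');save(f,'w1.png');s=arm.get_state();print(np.round(s['q'],2),s['eef_pos'],s['ee_rot'])
for m in ['dock','dock_mouth']:
    for d in models.boxes_of(m,'wrist')[:2]: print(m,d['confidence'],d['extent'])
print(proj(f,[[.5,.105,.046]]))
```

```text
[ 0.77 -0.09 -0.52  0.   -1.14  0.37] [0.39792989 0.12013783 0.24572731] [-3.14108219e+00 -2.21251885e-04 -4.28868817e-01]
dock 0.69 [251.6, 75.5, 97.4, 116.9]
dock_mouth 0.76 [253.6, 76.2, 97.1, 116.1]
[[249.13566809  81.44738115]]
```

View pics/w1.png

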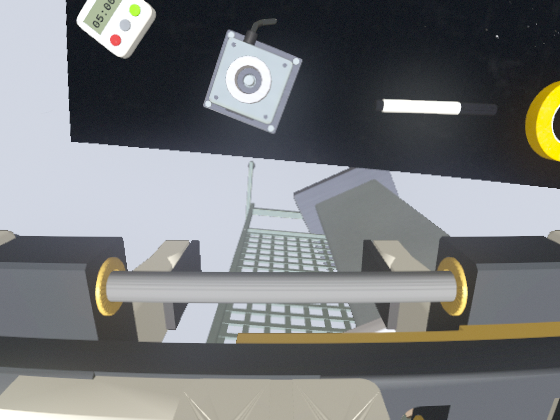

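The wrist picture shows the dock collar at (249,80), and I predicted (249,81), so the dock estimate holds. Next I raise the arm, twist, and move over the carton.

play_rows(travel=[[0, 0, -0.5], [0, 0, -0.5], [0, 0, -0.5], [0, 0, -0.5], [0, 0, 0], [0, 0, 0], [0, 0, 0], [0, 0, 0]], twist=[1, 1, 1, 1, 1, 1, 1, 1])

```text
t: 5.03
eef_pos: [0.3977, 0.1219, 0.2956]
ee_rot: [-3.142, 0.0, -1.63]
force: [-0.0, 0.6, 0.3]
width: 0.0001
gripper_force: 0.0
```

play_rows(travel=[[0, 0, 0], [0, 0, 0], [0.99, -0.5, 0], [0.99, -0.5, 0], [0.99, -0.5, 0], [0.99, -0.5, 0], [0.99, -0.5, 0], [0.99, -0.5, 0]], twist=[0.9, 0.92, 0, 0, 0, 0, 0, 0])

```text
t: 6.02
eef_pos: [0.4211, -0.0437, 0.2956]
ee_rot: [-3.141, 0.0, -1.898]
force: [0.3, 0.6, 0.2]
width: 0.0002
gripper_force: 0.0
```

play_rows(travel=[[0.99, -0.5, 0], [0.99, -0.5, 0], [0.99, -0.5, 0], [0.99, -0.5, 0], [0.99, -0.5, 0], [0.99, -0.5, 0]], twist=[0, 0, 0, 0, 0, 0])

```text
t: 6.78
eef_pos: [0.4444, -0.2086, 0.2955]
ee_rot: [3.142, 0.0, -1.898]
force: [0.7, 0.8, -0.6]
width: 0.0007
gripper_force: 0.0
```

Run:
```python
from h import *
f=grab('wrist');save(f,'w2.png');s=arm.get_state();print(np.round(s['q'],2),s['eef_pos'],s['ee_rot'],s['width'])
for m in ['carton','vial','flap_near','flap_far']:
    for d in models.boxes_of(m,'wrist')[:2]: print(m,d['confidence'],d['extent'])
exec(open('fit.py').read().split('fs={')[0])
```

```text
[-0.04  0.02 -0.3   0.   -1.25 -0.29] [ 0.4448643  -0.21049032  0.29523747] [ 3.14113793e+00 -1.02569282e-03 -1.89863962e+00] 8.363968097394205e-05
carton 0.68 [232.9, 83.1, 121.5, 134.0]
vial 0.81 [233.5, 95.9, 25.6, 18.2]
flap_near 0.57 [275.4, 79.3, 38.8, 127.3]
flap_far 0.67 [189.3, 78.5, 26.4, 129.1]
```

View pics/w2.png

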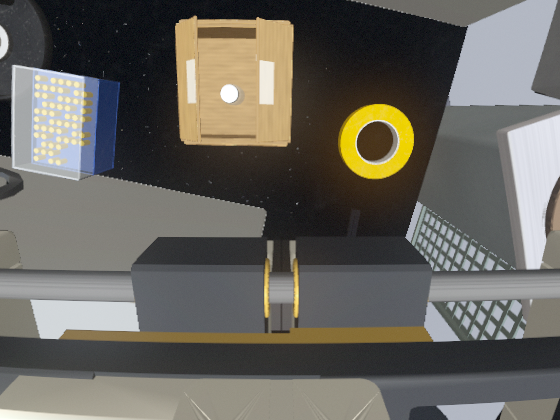

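The carton appears at (177–292, 18–146), well aligned with the hand. The cap is at (229,93), and the free edges of the flaps are at columns ~198 (far) and ~257 (near).

```bash
sed -i "s/for n in \['top','side'\]/for n in ['wrist','top','side']/" fit.py
python3 - <<'E'
exec(open('fit.py').read())
W=fs['wrist'];x,y,w=r.x[:3]
for l in pts(r.x): print(np.round(proj(W,l)).astype(int).tolist())
v=onz(W,(229.5,93),.056);print('vial',v)
R=np.array([[np.cos(w),-np.sin(w)],[np.sin(w),np.cos(w)]])
print('vial in carton',R.T@(v[:2]-[x,y]))
# measured rim corners z=.062
for c in [(177,19),(292,19),(289,147),(179,145)]:
    p=onz(W,c,.062)[:2];print(c,p,R.T@(p-[x,y]))
E
```

```text
wrist 0.8 [232.4, 83.1, 119.1, 131.9]
top 0.75 [374.4, 233.5, 60.9, 28.0]
side 0.58 [382.5, 203.2, 57.4, 57.8]
[ 0.45950102 -0.3199205   1.22510215  0.75297035  1.0197155 ] 2.6079572525940566
[[189, 33], [173, 20], [290, 34], [291, 21], [193, 135], [178, 139], [287, 136], [288, 141]]
[[289, 25], [254, 16], [287, 138], [253, 140]]
[[175, 24], [188, 13], [180, 137], [193, 140]]
vial [ 0.46693048 -0.31122096  0.056     ]
vial in carton [ 0.01070234 -0.0040421 ]
(177, 19) [ 0.49104973 -0.39647425] [-0.0613346  -0.05562253]
(292, 19) [ 0.38121422 -0.35798229] [-0.06233754  0.06075815]
(289, 147) [ 0.42486968 -0.23668869] [0.06657302 0.06078565]
(179, 145) [ 0.53805669 -0.27783281] [ 0.06621638 -0.05964695]
```

```bash
cat >> h.py <<'E'
def go(target,yaw):
    s=arm.get_state();p=np.array(s['eef_pos']);R=rot(s['ee_rot']);d=R.T@(np.array(target)-p)
    dy=(yaw-s['ee_rot'][2]+np.pi)%(2*np.pi)-np.pi
    print('pos',np.round(p,4),'yaw',round(s['ee_rot'][2],3),'tool units',np.round(d/.025,2),'twist units(before rot)',round(-dy/.15,2))
E
python3 - <<'E'
from h import *
f=grab('wrist');w=1.213;C=np.array([.4595,-.319])
R=np.array([[np.cos(w),-np.sin(w)],[np.sin(w),np.cos(w)]])
for c,z in [((257,80),.095),((198,80),.099)]: print(R.T@(onz(f,c,z)[:2]-C))
t=C+R@np.array([0,-.001]);print(t)
go([*t,.2],w-np.pi)
E
```

```text
[-0.00127658  0.02748282]
[ 0.00034527 -0.02795839]
[ 0.46043667 -0.31935021]
pos [ 0.4439 -0.208   0.2957] yaw -1.899 tool units [ 4.   -2.06  3.83] twist units(before rot) 0.2
```

play_rows(travel=[[0.8, -0.4, 0], [0.8, -0.4, 0], [0.8, -0.4, 0], [0.8, -0.4, 0], [0.8, -0.42, 0], [0, 0, 0.9], [0, 0, 0.9], [0, 0, 0.9]], twist=[0.1, 0.1, 0, 0, 0, 0, 0, 0])

```text
t: 8.38
eef_pos: [0.457, -0.3196, 0.2274]
ee_rot: [-3.141, 0.0, -1.93]
force: [0.8, 0.4, -0.4]
width: 0.0
gripper_force: 0.0
```

play_rows(travel=[[0, 0, 0.8], [0, 0, 0.6], [0, 0, 0.3], [0, 0, 0]], twist=[0, 0, 0, 0])

```text
t: 8.88
eef_pos: [0.457, -0.3196, 0.1854]
ee_rot: [3.141, -0.0, -1.93]
force: [-0.1, -0.1, 0.1]
width: 0.0004
gripper_force: 0.0
```

Run:
```python
from h import *
f=grab('wrist');save(f,'w3.png');w=1.213;C=np.array([.4595,-.319])
go([*C,.091],w-np.pi)
R=rot(arm.get_state()['ee_rot']);p=arm.get_state()['eef_pos']
print(proj(f,[p+R@np.array([0,sy*.021,.019]) for sy in(-1,1)]))
```

```text
pos [ 0.4572 -0.3197  0.1859] yaw -1.93 tool units [-0.06 -0.07  3.8 ] twist units(before rot) -0.01
[[239.33152389 259.57990354]
 [322.33677276 259.62199015]]
```

View pics/w3.png

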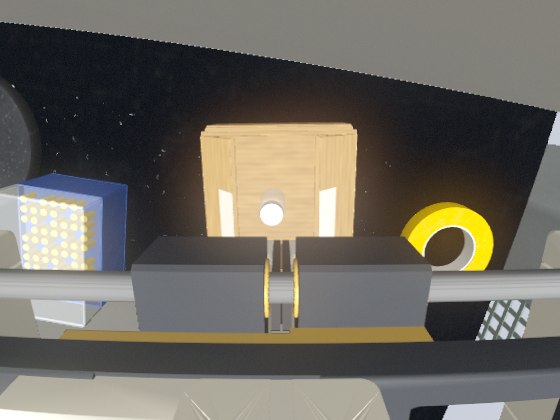

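The fingers are centred over the gap. The flap free edges are at columns ~234 and ~320, and the cap is at (271,213).

Run:
```python
from h import *
f=grab('wrist');s=arm.get_state();R=rot(s['ee_rot']);p=s['eef_pos']
for c,z in [((320,215),.095),((233,215),.099),((271.5,213),.056),((202,135),.062),((356,135),.062)]: print(c,np.round((R.T@(onz(f,c,z)-p))*1000,1))
```

```text
(320, 215) [ 0.8 27.8 91.2]
(233, 215) [  2.  -33.4  87.3]
(271.5, 213) [ -9.8  -7.7 130.2]
(202, 135) [ 54.5 -60.4 124.3]
(356, 135) [ 54.6  57.5 124.2]
```

play_rows(travel=[[0, -0.08, 0.6], [0, 0, 0.6], [0, 0, 0.6], [0, 0, 0.5], [0, 0, 0.4], [0, 0, 0.4], [0, 0, 0.3], [0, 0, 0.3]], twist=[0, 0, 0, 0, 0, 0, 0, 0])

```text
t: 9.98
eef_pos: [0.459, -0.3204, 0.0927]
ee_rot: [-3.141, -0.0, -1.93]
force: [0.2, -0.4, -0.1]
width: 0.0007
gripper_force: 0.0
```

play_rows(travel=[[0, 0, 0.1], [0, 0, 0]], twist=[0, 0])

```text
t: 10.22
eef_pos: [0.4589, -0.3204, 0.0905]
ee_rot: [3.142, -0.0, -1.93]
force: [-0.7, 0.1, -0.5]
width: 0.0006
gripper_force: 0.0
```

No contact on the way in. Now I open the fingers.

play_rows(travel=[[0, 0, 0], [0, 0, 0], [0, 0, 0], [0, 0, 0], [0, 0, 0], [0, 0, 0], [0, 0, 0], [0, 0, 0]], twist=[0, 0, 0, 0, 0, 0, 0, 0], fingers=1, newtons=60)

```text
t: 11.22
eef_pos: [0.4605, -0.3208, 0.092]
ee_rot: [-3.138, 0.0, -1.929]
force: [0.4, 0.2, -0.2]
width: 0.0744
gripper_force: 0.3
```

Run:
```python
from h import *
s=arm.get_state();print(s['eef_pos'],s['force'],s['width'])
a=[]
for n in ['top','side','wrist']:
    f=grab(n);a.append(f['pixels'][:,:,::-1])
t=cv2.resize(a[0][160:280,310:440],(390,360),interpolation=cv2.INTER_CUBIC)
u=cv2.resize(a[1][140:260,320:450],(390,360),interpolation=cv2.INTER_CUBIC)
cv2.imwrite('pics/f1.png',np.hstack([t,u]))
cv2.imwrite('pics/f1w.png',a[2])
```

```text
[ 0.46048699 -0.3207609   0.09204376] [ 0.40273359  0.15939404 -0.18521345] 0.07439369812921982
```

View pics/f1.png

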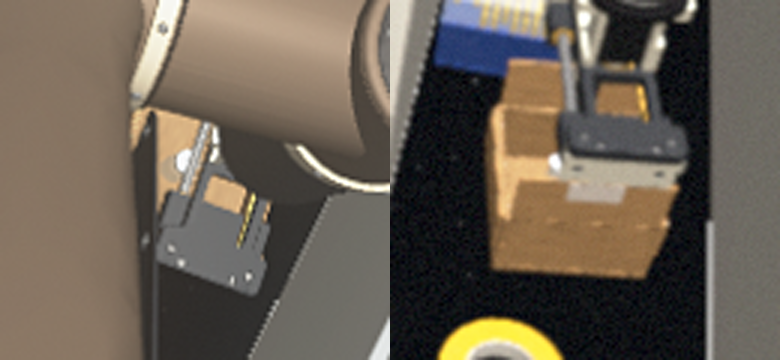

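The fingers stalled at 74 mm, and the side view shows the flaps near upright. The contact is too low for good leverage, so I raise the hand.

play_rows(travel=[[0, 0, -0.3], [0, 0, -0.3], [0, 0, -0.2], [0, 0, 0], [0, 0, 0], [0, 0, 0]], twist=[0, 0, 0, 0, 0, 0])

```text
t: 12.12
eef_pos: [0.4587, -0.3203, 0.1103]
ee_rot: [3.141, -0.0, -1.93]
force: [-0.6, 0.9, -0.6]
width: 0.0873
gripper_force: 0.0
```

play_rows(travel=[[0, 0.24, 0], [0, 0.24, 0], [0, 0.24, 0], [0, 0, 0], [0, -0.6, 0], [0, -0.36, 0], [0, -0.24, 0], [0, -0.24, 0]], twist=[0, 0, 0, 0, 0, 0, 0, 0])

```text
t: 13.12
eef_pos: [0.476, -0.3268, 0.1102]
ee_rot: [3.141, -0.0, -1.93]
force: [-0.7, 1.4, -0.6]
width: 0.0876
gripper_force: 0.3
```

play_rows(travel=[[0, 0, 0], [0, 0.72, 0], [0, 0, -1], [0, 0, -1], [0, 0, -1], [0, 0, 0]], twist=[0, 0, 0, 0, 0, 0])

```text
t: 13.88
eef_pos: [0.46, -0.3208, 0.1879]
ee_rot: [-3.137, -0.0, -1.929]
force: [-0.8, -0.3, -0.6]
width: 0.0878
gripper_force: 0.0
```

Run:
```python
from h import *
f=grab('wrist');cv2.imwrite('pics/w4.png',f['pixels'][60:300,150:410,::-1].repeat(2,0).repeat(2,1))
s=arm.get_state();R=rot(s['ee_rot']);p=s['eef_pos'];print(p,s['ee_rot'],s['width'])
for m in ['carton','vial','flap_near','flap_far']:
    for d in models.boxes_of(m,'wrist')[:2]: print(m,d['confidence'],d['extent'])
```

```text
[ 0.45923594 -0.32039212  0.18648617] [-3.13927699e+00  3.32865928e-04 -1.92987800e+00] 0.0873061962273111
carton 0.74 [282.9, 198.5, 256.1, 152.7]
carton 0.41 [277.4, 204.0, 27.9, 36.2]
vial 0.74 [279.0, 204.8, 23.0, 34.5]
vial 0.36 [283.4, 200.6, 256.8, 149.4]
flap_near 0.74 [381.6, 202.9, 61.4, 137.1]
flap_far 0.66 [188.6, 203.9, 58.5, 137.9]
```

View pics/w4.png

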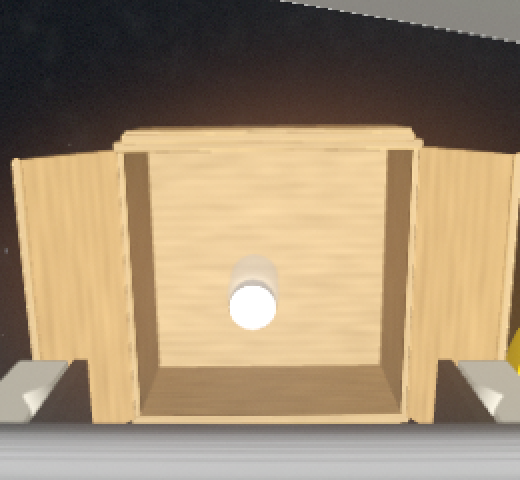

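Both flaps lie folded well back. The cap is at full-image pixel (276.5,213.5).

Run:
```python
from h import *
f=grab('wrist');v=onz(f,(276.5,213.5),.056);print(v)
print(np.linalg.norm(onz(f,(265,213.5),.056)-onz(f,(288,213.5),.056)))
go([*v[:2],.051],-1.93)
```

```text
[ 0.46521873 -0.3122188   0.056     ]
0.018991943062338736
pos [ 0.4584 -0.3202  0.1847] yaw -1.93 tool units [-0.39 -0.15  5.35] twist units(before rot) 0.0
```

play_rows(travel=[[-0.39, -0.15, 0], [0, 0, 0.9], [0, 0, 0.9], [0, 0, 0.9], [0, 0, 0.9], [0, 0, 0.6], [0, 0, 0.4], [0, 0, 0.3]], twist=[0, 0, 0, 0, 0, 0, 0, 0], fingers=0.57, newtons=15)

```text
t: 15.18
eef_pos: [0.4661, -0.3125, 0.0628]
ee_rot: [-3.141, -0.0, -1.93]
force: [0.1, -0.8, -0.1]
width: 0.05
gripper_force: 0.0
```

play_rows(travel=[[0, 0, 0.3], [0, 0, 0.15], [0, 0, 0]], twist=[0, 0, 0])

```text
t: 15.55
eef_pos: [0.4662, -0.3127, 0.052]
ee_rot: [-3.141, -0.0, -1.93]
force: [0.1, 0.1, 0.2]
width: 0.0502
gripper_force: 0.0
```

play_rows(travel=[[0, 0, 0], [0, 0, 0], [0, 0, 0], [0, 0, 0], [0, 0, 0], [0, 0, 0]], twist=[0, 0, 0, 0, 0, 0], fingers=0, newtons=15)

```text
t: 16.3
eef_pos: [0.466, -0.3126, 0.052]
ee_rot: [-3.141, -0.0, -1.93]
force: [1.0, -0.3, 2.6]
width: 0.0214
gripper_force: 15.0
```

The cap is gripped at 21.4 mm width. I firm up the grip and lift.

play_rows(travel=[[0, 0, 0], [0, 0, -0.2], [0, 0, -0.4], [0, 0, -0.8], [0, 0, -0.8], [0, 0, -0.8], [0, 0, -0.8], [0, 0, -0.8]], twist=[0, 0, 0, 0, 0, 0, 0, 0], fingers=0, newtons=45)

```text
t: 17.3
eef_pos: [0.4655, -0.3124, 0.168]
ee_rot: [3.142, 0.0, -1.93]
force: [0.2, -0.0, -0.6]
width: 0.0206
gripper_force: 44.9
```

play_rows(travel=[[0, 0, -0.9], [0, 0, -0.9], [0, 0, -0.9], [0, 0, -0.9], [0, 0, -0.9], [0, 0, -0.6], [0, 0, -0.3], [0, 0, 0]], twist=[0, 0, 0, 0, 0, 0, 0, 0])

```text
t: 18.3
eef_pos: [0.4657, -0.3125, 0.3019]
ee_rot: [-3.141, 0.0, -1.93]
force: [0.4, 0.4, -0.8]
width: 0.0202
gripper_force: 44.9
```

Run:
```python
from h import *
s=arm.get_state();print(s['width'],s['gripper_force'],s['q'])
go([.385,-.20,.30],-3.6)
R=rot(s['ee_rot']);
for a,b in [((.385,-.2),(.4,-.04)),((.4,-.04),(.42,.06))]: print(R.T@np.array([b[0]-a[0],b[1]-a[1],0])/.025)
```

```text
0.02021209453852823 44.88384435462649 [-2.41992867e-01  1.38529946e-01 -1.53963219e-01 -1.86528349e-04
 -1.27807985e+00 -1.17013614e-01]
pos [ 0.4657 -0.3125  0.3019] yaw -1.93 tool units [-3.08  4.6   0.08] twist units(before rot) 11.13
[-6.20269233e+00  1.68718907e+00  9.22961316e-04]
[-4.02602540e+00  6.56596516e-01  6.87185895e-04]
```

play_rows(travel=[[-0.62, 0.92, 0], [-0.62, 0.92, 0], [-0.62, 0.92, 0], [-0.62, 0.92, 0], [-0.62, 0.92, 0], [-0.89, 0.24, 0], [-0.89, 0.24, 0], [-0.89, 0.24, 0]], twist=[0, 0, 0, 0, 0, 0, 0, 0])

```text
t: 19.3
eef_pos: [0.3915, -0.13, 0.301]
ee_rot: [3.14, -0.0, -1.93]
force: [0.7, -0.2, -0.5]
width: 0.0204
gripper_force: 44.9
```

play_rows(travel=[[-0.89, 0.24, 0], [-0.89, 0.24, 0], [-0.89, 0.24, 0], [-0.89, 0.24, 0], [-1, 0.16, 0], [-1, 0.16, 0], [-1, 0.16, 0], [-1, 0.16, 0]], twist=[0, 0, 0, 0, 0, 0, 0, 0])

```text
t: 20.3
eef_pos: [0.4206, 0.061, 0.3009]
ee_rot: [3.14, -0.001, -1.93]
force: [0.7, -0.4, -1.2]
width: 0.0203
gripper_force: 44.9
```

play_rows(travel=[[0, 0, 0], [0, 0, 0], [0, 0, 0], [0, 0, 0], [0, 0, 0], [0, 0, 0], [0, 0, 0], [0, 0, 0]], twist=[0.93, 0.93, 0.93, 0.93, 0.93, 0.93, 0.93, 0.93])

```text
t: 21.3
eef_pos: [0.4205, 0.0601, 0.3008]
ee_rot: [-3.141, -0.002, -3.05]
force: [0.7, -0.7, 0.2]
width: 0.02
gripper_force: 44.9
```

play_rows(travel=[[0, 0, 0], [0, 0, 0], [0, 0, 0], [0, 0, 0], [0, 0, 0]], twist=[0.93, 0.93, 0.93, 0.9, 0])

```text
t: 21.92
eef_pos: [0.4206, 0.0601, 0.301]
ee_rot: [-3.141, -0.001, 2.685]
force: [0.4, -0.1, 0.1]
width: 0.0205
gripper_force: 44.9
```

Run:
```python
from h import *
s=arm.get_state();print(s['width'],s['gripper_force'],s['q'],s['ee_rot'])
go([.501,.105,.16],-3.6)
f=grab('wrist');save(f,'w5.png');print(proj(f,[[.501,.105,.046]]))
for m in ['vial','dock']:
    for d in models.boxes_of(m,'wrist')[:2]: print(m,d['confidence'],d['extent'])
f=grab('top');g=grab('side');a=np.hstack([cv2.resize(x['pixels'][150:270,130:260,::-1],(390,360)) for x in(f,g)]);cv2.imwrite('pics/d1.png',a)
for n in['top','side']:
  for d in models.boxes_of('vial',n)[:2]: print(n,d['confidence'],d['extent'])
```

```text
0.020473157369060326 44.8847651696633 [ 6.10165760e-01 -1.05400134e-01 -4.05230521e-01 -2.91781318e-04
 -1.27233883e+00 -2.63776869e+00] [-3.14052493e+00 -9.06932117e-04  2.68469957e+00]
pos [0.4206 0.0601 0.301 ] yaw 2.685 tool units [-2.1   3.04  5.64] twist units(before rot) 0.01
[[343.63963607 215.66078666]]
vial 0.92 [281.1, 246.0, 46.5, 46.2]
dock 0.82 [338.6, 202.9, 79.3, 68.6]
top 0.19 [215.7, 190.7, 11.0, 13.6]
side 0.88 [216.5, 169.4, 16.4, 31.2]
side 0.74 [381.8, 196.2, 66.4, 76.0]
```

View pics/w5.png

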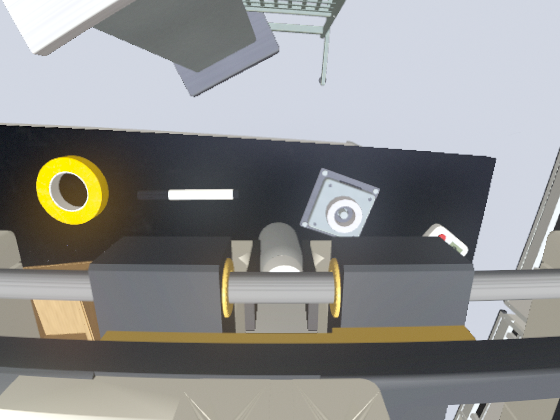

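The vial is held. The collar is at (344,214), and I predicted (344,216). Next I check the vial's tilt in the hand and refine the dock position.

Run:
```python
from h import *
fs=[];uv=[]
w=cv2.imread('pics/w5.png')
f=grab('wrist');s=arm.get_state();R=rot(s['ee_rot']);p=s['eef_pos']
def circ(img,c,r):
    g=cv2.cvtColor(img,cv2.COLOR_BGR2GRAY);x,y=c
    m=(g[y-r:y+r,x-r:x+r]>215).astype(np.uint8);n,l,st,ce=cv2.connectedComponentsWithStats(m)
    k=1+np.argmax(st[1:,4]);cn=cv2.findContours((l==k).astype(np.uint8),0,cv2.CHAIN_APPROX_NONE)[0]
    e=cv2.fitEllipse(max(cn,key=len));return (e[0][0]+x-r,e[0][1]+y-r),e[1]
c5=circ(w,(344,214),22);print('collar w5',c5,onz(f,c5[0],.046))
top=cv2.imread('pics/top0.png');side=cv2.imread('pics/side0.png')
ct=circ(top,(202,202),14);cs=circ(side,(200,224),14);print(ct,cs)
T=grab('top');S=grab('side')
print('top',onz(T,ct[0],.046),'side',onz(S,cs[0],.046))
print('tri',tri([f,T,S],[c5[0],ct[0],cs[0]]))
# expected vial outline in wrist
for z in(.048,.018,-.004):
    a=np.linspace(0,6.28,24);q=proj(f,[p+R@np.array([.0115*np.cos(t),.0115*np.sin(t),z]) for t in a]);print(z,q.min(0),q.max(0))
m=models.silhouettes('vial','wrist')[0]['pixels'];yy=np.where(m.any(1))[0]
for y in yy[::5]: x=np.where(m[y])[0];print(y,x.min(),x.max())
for n,F in(('top',T),('side',S)):
    print(n,proj(F,[p+R@np.array([0,0,z]) for z in(-.004,.048)]))
d=models.silhouettes('vial','side')[0];m=np.array(d['pixels']);print(d['extent']);yx=np.argwhere(m)
for y in range(yx[:,0].min(),yx[:,0].max()+1,5): x=np.where(m[y])[0];print(y,x.min(),x.max())
```

```text
collar w5 ((344.55699729919434, 216.1833782196045), (32.92510986328125, 35.165470123291016)) [0.50306615 0.10606222 0.046     ]
((200.79632091522217, 200.9347677230835), (16.255327224731445, 16.61917495727539)) ((199.41047954559326, 222.10789394378662), (13.981592178344727, 18.526338577270508))
top [0.50341624 0.10715698 0.046     ] side [0.50258732 0.10625899 0.046     ]
tri [0.50335226 0.10653464 0.04531845]
0.048 [262.69120099 217.64206039] [301.70085624 254.15707684]
0.018 [259.68068768 236.32196308] [305.25691218 278.13691986]
-0.004 [256.7511476 254.689272 ] [308.71732957 301.37634394]
221 277 282
226 266 290
231 262 294
236 260 296
241 260 297
246 260 299
251 260 300
256 260 301
261 260 301
266 260 301
271 262 300
top [[204.19130393 223.48704248]
 [208.10997227 226.2815623 ]]
side [[213.00805563 157.75350624]
 [216.26740277 179.58336719]]
[216.1, 169.9, 14.5, 30.2]
153 210 214
158 207 216
163 208 217
168 209 217
173 210 223
178 211 223
```

Run:
```python
from h import *
go([.503,.1065,.125],-3.6)
```

```text
pos [0.4209 0.0602 0.3018] yaw 2.684 tool units [-2.13  3.11  7.07] twist units(before rot) 0.01
```

play_rows(travel=[[-0.53, 0.78, 0], [-0.53, 0.78, 0], [-0.53, 0.78, 0], [-0.54, 0.77, 0], [0, 0, 0.9], [0, 0, 0.9], [0, 0, 0.9], [0, 0, 0.9]], twist=[0, 0, 0, 0, 0, 0, 0, 0])

```text
t: 23.52
eef_pos: [0.5031, 0.1065, 0.2111]
ee_rot: [-3.142, 0.0, 2.684]
force: [-0.4, -0.2, -0.0]
width: 0.0207
gripper_force: 44.9
```

play_rows(travel=[[0, 0, 0.9], [0, 0, 0.9], [0, 0, 0.8], [0, 0, 0.5], [0, 0, 0.3], [0, 0, 0]], twist=[0, 0, 0, 0, 0, 0])

```text
t: 24.28
eef_pos: [0.503, 0.1064, 0.1267]
ee_rot: [-3.141, -0.0, 2.684]
force: [-0.6, 0.0, -0.5]
width: 0.0205
gripper_force: 44.9
```

Run:
```python
from h import *
s=arm.get_state();print(s['width'],s['gripper_force'],s['force']);go([.503,.1063,.1],-3.6)
W=grab('wrist');R=rot(s['ee_rot']);p=np.array(s['eef_pos'])
S=grab('side')
a=np.linspace(0,6.28,24)
for z in(.048,):
    q=proj(W,[p+R@np.array([.0115*np.cos(t),.0115*np.sin(t),z]) for t in a]);print('vialbot w',q.min(0),q.max(0))
print('collar pred w',[ (lambda q:(q.min(0),q.max(0)))(proj(W,[[.503+.022*np.cos(t),.1063+.022*np.sin(t),.046] for t in a]))])
print('axis side',proj(S,[p+R@np.array([0,0,z]) for z in(.018,.048)]),proj(S,[[.503,.1063,.046]]))
a=cv2.resize(W['pixels'][150:300,210:350,::-1],(392,420),interpolation=cv2.INTER_CUBIC)
b=cv2.resize(S['pixels'][170:260,158:242,::-1],(392,420),interpolation=cv2.INTER_CUBIC)
cv2.imwrite('pics/d2.png',np.hstack([a,b]))
```

```text
0.02050187370385483 44.88380984072137 [-0.57032115  0.00394852 -0.48941038]
pos [0.503  0.1064 0.1267] yaw 2.684 tool units [-0.   -0.01  1.07] twist units(before rot) 0.0
vialbot w [262.69027345 217.62646202] [301.69972268 254.14217269]
collar pred w [(array([249.77306991, 187.47702643]), array([314.1215841, 248.8752358]))]
axis side [[195.26914562 203.92749335]
 [197.25679457 212.81107756]] [[199.36499165 221.97117854]]
```

View pics/d2.png

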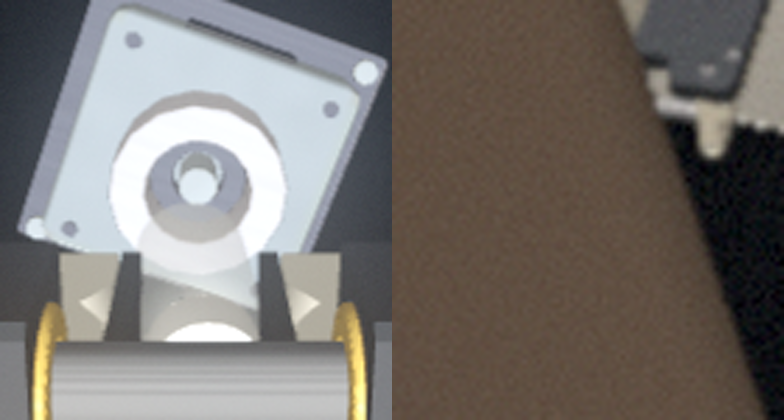

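Run:
```python
from h import *
W=grab('wrist');g=W['pixels'].astype(int)
for c in (272,279,286): print(c,[tuple(g[r,c].tolist()) for r in range(210,262,2)])
print('row 236',[(c,g[236,c].sum()//3) for c in range(252,312)])
print('row 228',[(c,g[228,c].sum()//3) for c in range(252,312)])
for uv,z in [((279.3,240.8),.0787),((279.3,237),.0787),((280.5,217.5),.046),((282,217.5),.046)]: print(uv,onz(W,uv,z))
```

```text
272 [(201, 212, 221), (200, 212, 220), (149, 158, 166), (128, 132, 140), (151, 156, 168), (160, 164, 178), (160, 165, 180), (182, 184, 188), (183, 184, 187), (188, 188, 184), (191, 191, 187), (191, 189, 186), (208, 207, 205), (233, 235, 237), (234, 235, 238), (236, 237, 240), (235, 236, 238), (234, 235, 237), (215, 220, 222), (214, 220, 219), (196, 198, 197), (163, 164, 161), (169, 170, 167), (174, 176, 172), (199, 196, 190), (189, 187, 182)]
279 [(220, 230, 236), (226, 236, 243), (226, 236, 243), (227, 237, 244), (228, 239, 246), (228, 240, 246), (195, 201, 207), (179, 181, 186), (180, 183, 187), (184, 184, 185), (187, 186, 183), (191, 190, 187), (190, 189, 185), (223, 224, 224), (233, 235, 237), (233, 234, 237), (234, 236, 239), (235, 236, 238), (234, 236, 237), (218, 222, 224), (221, 227, 226), (196, 197, 194), (188, 188, 184), (185, 183, 177), (186, 184, 177), (188, 186, 179)]
286 [(167, 175, 180), (169, 177, 180), (199, 209, 213), (192, 202, 209), (178, 185, 192), (156, 161, 176), (161, 165, 181), (175, 179, 184), (178, 179, 183), (183, 181, 180), (185, 184, 182), (186, 186, 183
[... 2394 characters left out ...]
289, np.int64(181)), (290, np.int64(180)), (291, np.int64(179)), (292, np.int64(176)), (293, np.int64(172)), (294, np.int64(181)), (295, np.int64(217)), (296, np.int64(248)), (297, np.int64(254)), (298, np.int64(254)), (299, np.int64(254)), (300, np.int64(254)), (301, np.int64(254)), (302, np.int64(254)), (303, np.int64(254)), (304, np.int64(254)), (305, np.int64(254)), (306, np.int64(254)), (307, np.int64(254)), (308, np.int64(252)), (309, np.int64(230)), (310, np.int64(214)), (311, np.int64(215))]
(279.3, 240.8) [0.50553626 0.10376072 0.0787    ]
(279.3, 237) [0.50337969 0.10482229 0.0787    ]
(280.5, 217.5) [0.50232131 0.10614571 0.046     ]
(282, 217.5) [0.50277193 0.10706305 0.046     ]
```

The vial bottom sits about 3 mm toward tool −x and 1 mm toward −y of the collar axis. I correct for that and move closer.

play_rows(travel=[[0.12, 0.04, 0.3], [0, 0, 0.3], [0, 0, 0.3], [0, 0, 0.1], [0, 0, 0]], twist=[0, 0, 0, 0, 0])

```text
t: 25.05
eef_pos: [0.5007, 0.1086, 0.1015]
ee_rot: [-3.141, -0.0, 2.684]
force: [0.6, -0.7, -0.6]
width: 0.0206
gripper_force: 44.9
```

Run:
```python
from h import *
s=arm.get_state();print(s['eef_pos'],s['ee_rot'],s['force'])
W=grab('wrist')
a=cv2.resize(W['pixels'][165:265,230:330,::-1],(600,600),interpolation=cv2.INTER_CUBIC)
cv2.imwrite('pics/d3.png',a)
```

```text
[0.50070735 0.10859668 0.10150614] [-3.14099076e+00 -2.95455745e-04  2.68384837e+00] [ 0.55182248 -0.72813675 -0.62429561]
```

View pics/d3.png

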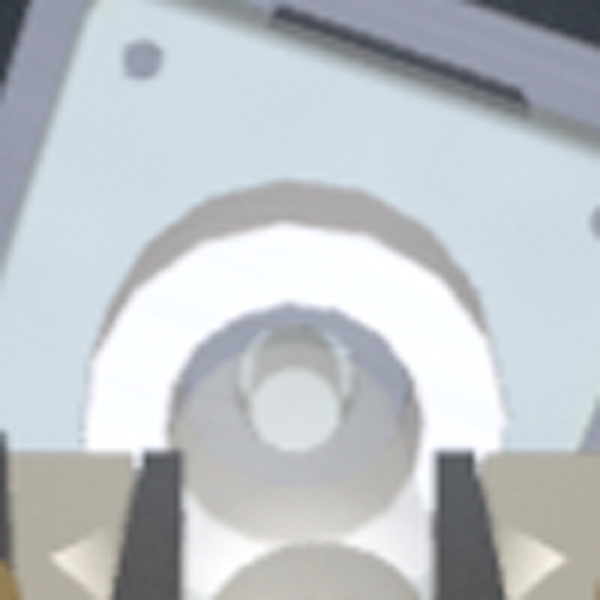

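The well's inner edge spans x 168–420 (centre 295,422). The vial's bottom rim has its apex near (295,335), which matches the axis once I allow for parallax. I descend gently.

play_rows(travel=[[0, 0, 0.1], [0, 0, 0.1], [0, 0, 0.1], [0, 0, 0.06], [0, 0, 0], [0, 0, 0]], twist=[0, 0, 0, 0, 0, 0], newtons=60)

```text
t: 25.85
eef_pos: [0.5008, 0.1087, 0.0929]
ee_rot: [3.142, 0.0, 2.684]
force: [0.5, -0.3, -0.4]
width: 0.0199
gripper_force: 59.9
```

play_rows(travel=[[0, 0, 0.06], [0, 0, 0.06], [0, 0, 0], [0, 0, 0]], twist=[0, 0, 0, 0])

```text
t: 26.35
eef_pos: [0.5008, 0.1087, 0.0898]
ee_rot: [-3.142, -0.0, 2.684]
force: [0.2, -0.2, -1.5]
width: 0.0201
gripper_force: 59.9
```

No force at 0.0898, so the vial is already past the collar level. I continue in small steps.

play_rows(travel=[[0, 0, 0.06], [0, 0, 0.06], [0, 0, 0], [0, 0, 0]], twist=[0, 0, 0, 0])

```text
t: 26.85
eef_pos: [0.501, 0.1088, 0.087]
ee_rot: [3.141, 0.0, 2.684]
force: [-0.5, -0.4, 3.4]
width: 0.0201
gripper_force: 59.9
```

play_rows(travel=[[0, 0, 0.06], [0, 0, 0.04], [0, 0, 0], [0, 0, 0]], twist=[0, 0, 0, 0])

```text
t: 27.35
eef_pos: [0.501, 0.1088, 0.0844]
ee_rot: [3.141, 0.0, 2.684]
force: [0.2, -0.0, 5.6]
width: 0.0202
gripper_force: 60.0
```

play_rows(travel=[[0, 0, 0.05], [0, 0, 0.05], [0, 0, 0], [0, 0, 0]], twist=[0, 0, 0, 0])

```text
t: 27.85
eef_pos: [0.5011, 0.1088, 0.0821]
ee_rot: [3.141, 0.0, 2.684]
force: [-0.6, 0.0, 6.2]
width: 0.0195
gripper_force: 60.0
```

play_rows(travel=[[0, 0, 0.04], [0, 0, 0.02], [0, 0, 0], [0, 0, 0]], twist=[0, 0, 0, 0])

```text
t: 28.35
eef_pos: [0.5012, 0.1088, 0.0809]
ee_rot: [3.141, 0.001, 2.684]
force: [-1.2, -0.8, 8.4]
width: 0.0201
gripper_force: 60.1
```

play_rows(travel=[[0, 0, 0.03], [0, 0, 0], [0, 0, 0]], twist=[0, 0, 0])

```text
t: 28.72
eef_pos: [0.5014, 0.1087, 0.0807]
ee_rot: [3.141, 0.001, 2.684]
force: [-2.6, -1.4, 15.6]
width: 0.02
gripper_force: 60.2
```

play_rows(travel=[[0, 0, 0.03], [0, 0, 0], [0, 0, 0]], twist=[0, 0, 0])

```text
t: 29.1
eef_pos: [0.5016, 0.1087, 0.0806]
ee_rot: [3.141, 0.002, 2.685]
force: [-4.1, -2.2, 20.9]
width: 0.0201
gripper_force: 60.4
```

play_rows(travel=[[0, 0, 0], [0, 0, 0], [0, 0, 0], [0, 0, 0]], twist=[0, 0, 0, 0])

```text
t: 29.6
eef_pos: [0.5016, 0.1087, 0.0806]
ee_rot: [3.141, 0.002, 2.685]
force: [-3.9, -2.2, 21.2]
width: 0.02
gripper_force: 60.4
```

Run:
```python
from h import *
s=arm.get_state();print(s['eef_pos'],s['force'],s['moment'],s['width'])
for n in['top','side']:
    f=grab(n)
    for m,sg in(('flap_near',1),('flap_far',-1)):
        for d in models.boxes_of(m,n)[:1]: print(n,m,round(d['confidence'],2),np.round(d['extent']))
        w=1.213
        for a in(.8,1.57,2.2):
            P=[[.459-np.sin(w)*y+np.cos(w)*x,-.319+np.cos(w)*y+np.sin(w)*x,.062+q*np.sin(a)] for x in(-.057,.057) for q in(0,.046) for y in [sg*(.058-q*np.cos(a))]]
            u=proj(f,P);print('  pred',a,np.round(np.r_[(u.min(0)+u.max(0))/2,np.ptp(u,axis=0)]))
```

```text
[0.50160378 0.10869341 0.08056835] [-3.91010593 -2.19639852 21.18357838] [-0.84856815  1.44929023 -0.02131197] 0.019953769818361524
top flap_near 0.67 [274. 244.  48.  27.]
  pred 0.8 [373. 233.  53.  30.]
  pred 1.57 [372. 239.  51.  18.]
  pred 2.2 [369. 245.  46.  27.]
  pred 0.8 [384. 200.  45.  27.]
  pred 1.57 [387. 193.  50.  20.]
  pred 2.2 [388. 188.  52.  30.]
side flap_near 0.55 [388. 214.  53.   6.]
  pred 0.8 [386. 204.  52.  24.]
  pred 1.57 [387. 207.  56.  17.]
  pred 2.2 [388. 213.  57.   5.]
side flap_far 0.96 [382. 166.  50.  24.]
  pred 0.8 [383. 177.  52.   4.]
  pred 1.57 [383. 170.  51.  17.]
  pred 2.2 [382. 168.  49.  22.]
```

The force holds steady at 21 N, and both flaps measure about 2.2 rad open. I hand the job in.

```bash
python3 -c "
from station import arm
print(arm.job_done())"
```

```text
the job is handed in; nothing more can be done
None
```

The job is handed in at about 30 s of the 67 s, but the hand-in gave no verdict: the gripper is holding the vial in the dock well with a steady 21 N downward push, which by the pin's spring rating leaves about 13 N on the seat, and both flaps measured about 2.2 rad open.

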